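# Put the wrench and pliers back in the cutout tray

### The job

Put the two hand tools back in their cutout tray: slide the keeper bar all the way clear, press the adjustable wrench and the pliers fully home into the recesses of their own shape, then slide the keeper bar all the way back over them to lock them in. Leave the tin, the screwdriver and the wooden parts box where they are, and let go of everything.

Things in the scene. Friction and masses are not known exactly. Their poses are not given: they have to be found in the camera images.
- tray: Plywood tray fixed to the bench, a 24 mm high aluminium rail on each long side. Origin at bench level midway between two grey insert blocks, which lie side by side 53 mm either side of it in y (which is on which side varies). x runs along the recesses, away from the robot (yaw within 0.25). It reaches 110 mm to -x, 160 mm to +x, 123 mm to each side.
- keeper (a joint): Slide of the keeper bar along the tray's +x, m: 0 = fully over the tools (end stop), 0.075 = fully clear (end stop; all the way clear is above 0.065). Starts near 0, stays where left, needs about 2 N. At 0 it crosses the tools 45 mm to +x of their middles, 4 mm above a tool fully home; a tool not pressed home blocks it. Unless clear, it covers the recesses' +x ends.
- keeper_grip (a point): Centre of the keeper's black block handle: 18 mm thick along the tray's x (pinch it so), 60 mm long along y, 30 mm tall; centre 52 mm, top 67 mm above the bench. It stands on the middle of the aluminium bar, 22 mm (x) by 246 mm (y), top 37 mm above the bench. Axes as the tray's; moves with the keeper.
- wrench_mid (a point): Centre of the adjustable wrench's handle at half its thickness: the place to grip, near its balance. The wrench lies flat, 170 mm long, 15 mm thick, about 0.2 kg (0.14 to 0.28), steel with a black grip. x axis points along it to the head, z up. The handle is 22 mm wide from x = -90 to 40 mm, the head 48 mm wide from x = 40 to 80 mm.
- wrench_head (a point): Point in the wrench's head on its middle line, 75 mm in +x from wrench_mid, at half its thickness. Axes as wrench_mid.
- pliers_mid (a point): Centre of the closed pliers at half their thickness: the place to grip. They lie flat, 150 mm long, 15 mm thick, about 0.2 kg (0.14 to 0.28), steel with black handles. x axis points along them to the nose, z up. 50 mm wide from x = -75 to -38 mm (handle ends), 34 mm wide from x = -38 to 38 mm, 22 mm wide from x = 38 to 75 mm (nose).
- pliers_nose (a point): Point in the pliers' nose on their middle line, 70 mm in +x from pliers_mid, at half their thickness. Axes as pliers_mid.
- wrench_block: Grey block fixed on the tray, 203 x 105 mm, top 25 mm above the bench, with a recess of the wrench's outline plus 3.5 mm at the sides and 6 mm endways, 13 mm deep, floor 12 mm above the bench. Origin under its centre, x to the head end. At the middle a thumb notch for the fingers, as deep as the recess, spans 42 mm along x and 48 mm to each side of the middle line.
- pliers_block: Like wrench_block, but its recess has the pliers' outline; x to the nose end.
- wrench_seat (a point): Where wrench_mid belongs when the wrench is fully home (19.5 mm above the bench; its top then stands 2 mm above the block). Axes as wrench_block. Four spring plungers in the recess sides hold a laid-in tool about 8 mm above home; press it straight down at its middle with about 10 to 20 N to push it home, where it stays.
- wrench_seat_end (a point): Where wrench_head belongs when the wrench is home: 75 mm in +x from wrench_seat.
- pliers_seat (a point): Where pliers_mid belongs when the pliers are fully home: height, spring plungers and press as for wrench_seat. Axes as pliers_block.
- pliers_seat_end (a point): Where pliers_nose belongs when the pliers are home: 70 mm in +x from pliers_seat.
- tin: Bystander: closed steel tin, 72 mm across and 75 mm tall, standing; origin at the centre of its underside.
- screwdriver: Bystander: screwdriver with a black handle lying on the bench, about 200 mm long; x axis along it to the tip.
- parts_box: Bystander: open wooden parts box 160 x 220 x 50 mm; origin at the centre of its underside.
Not all that is in view belongs to the job. Leave any green look-alike of the part that bears pliers_mid alone. What is shaped like the part that bears wrench_mid but blue is not meant.

How it is judged:
On the way, in this order (a step that is already met when the one before it is completed fails the run):
1. the keeper bar is slid all the way clear of the recesses (value of joint keeper above 0.065 m), for 0.2 s.
2. wrench and pliers are both pressed home in their own recesses while the keeper is clear (horizontal distance between wrench_mid and wrench_seat below 0.01 m and horizontal distance between wrench_head and wrench_seat_end below 0.01 m and z of wrench_mid in the frame of wrench_seat below 0.003 m and z of wrench_head in the frame of wrench_seat_end below 0.0035 m and horizontal distance between pliers_mid and pliers_seat below 0.01 m and horizontal distance between pliers_nose and pliers_seat_end below 0.01 m and z of pliers_mid in the frame of pliers_seat below 0.003 m and z of pliers_nose in the frame of pliers_seat_end below 0.0035 m and value of joint keeper above 0.05 m), for 0.2 s.
At the end, for the whole second after the job is handed in: Wrench and pliers rest fully home in their own recesses (middle and head or nose within 10 mm of their seat points seen from above, and no more than 3 mm (middle) or 3.5 mm (end) above them), the keeper is back over them to within 8 mm of its closed stop, and everything is still (horizontal distance between wrench_mid and wrench_seat below 0.01 m and horizontal distance between wrench_head and wrench_seat_end below 0.01 m and z of wrench_mid in the frame of wrench_seat below 0.003 m and z of wrench_head in the frame of wrench_seat_end below 0.0035 m and horizontal distance between pliers_mid and pliers_seat below 0.01 m and horizontal distance between pliers_nose and pliers_seat_end below 0.01 m and z of pliers_mid in the frame of pliers_seat below 0.003 m and z of pliers_nose in the frame of pliers_seat_end below 0.0035 m and value of joint keeper below 0.008 m and linear speed of each of wrench, pliers below 0.02 m/s); the robot touches nothing.
It fails at once if the steel tin is moved more than 30 mm (distance of tin from where it was at the start of the episode above 0.03 m).
It fails at once if the screwdriver is moved more than 30 mm (distance of screwdriver from where it was at the start of the episode above 0.03 m).
It fails at once if the wooden parts box is moved more than 30 mm (distance of parts_box from where it was at the start of the episode above 0.03 m).
It also fails if it takes over 72 s, if anything falls off the work surface, if the arm or the gripper's body presses on something with over 40 N, if the wrist force passes 120 N, or if a joint passes its speed limit or range.

### The arm

A 7-joint arm with a two-finger parallel gripper is mounted at the origin on the work surface. World frame = base frame: x ahead of the robot, y to its left, z up, the work surface at z = 0. Lengths are in m, angles in rad, forces in N, time in s.
With the tool pointing down it reaches from about 0.425 to 0.875 m from the base axis. Payload 9.9 kg.
Tool frame: the origin (TCP) lies on the centre line of the jaws, within the pads' length; the fingertips stand 11 mm ahead of it and the grasp point (between the pads) lies 8 mm behind it; z points along the fingers, y is the direction in which the jaws open and shut (so a half turn about z gives the same grasp; the last joint's range is limited). The gripper opens to 85 mm and grips with 20 to 120 N. Pads are 22 mm wide; open, the fingers measure 114 mm over their backs; the gripper's body (76 mm by 85 mm) begins 54 mm behind the grasp point. The pads swing forward as they close: fully open they stand 13 mm farther back than shut.
Start: joints at [1.181, 0.576, 0.025, 1.437, -0.015, 1.129, -0.057], TCP at [0.203, -0.644, 0.242] pointing down, gripper open.
Joint ranges: [-2.76, 2.76], [-0.34, 2.15], [-1.52, 1.57], [0.19, 2.46], [-1.09, 4.23], [0.17, 1.99], [-2.82, 2.82]. Speed limits (rad/s): [2.22, 2.22, 3.01, 3.01, 3.14, 3.14, 3.14].

### API

Orientations are given as a 3x3 rotation matrix whose columns are the frame's x, y, z axes.
In Python, from station import state, viewer, robot gives the robot as it stands. The module is installed in compiled form; this text tells all that it offers.
- The arm moves only by the shell command python3 -m crank 'ROWS'. ROWS is JSON, a list that holds one entry, the list of rows, each a list of 7 numbers: the closure, from -1 (fully open) to 1 (shut), then the shift along the world's x, y, z in units of 0.05 m (1.0 is 0.05 m), then the turn, a rotation vector about the world's x, y, z in units of pi/4 rad (1.0 is pi/4 rad). A call has exactly 10 rows; each row shifts and turns the commanded pose from where the row before left it; what a row does not reach is not made up. A row lasts 1/8 s, in which the tool goes at most 62.5 mm and 10.7 degrees, less where a joint would pass 70% of its speed; a pose out of reach is approached as far as the arm can. A call with a number of a shift or a turn outside -1 to 1 is refused whole. A call with a gripper value outside its range is refused whole. The fingers move at their own pace and stop on an object; the grip force is fixed at half the most. Time passes only in rows, so rows that do not move let the fingers close, or fill a call up. It gives the time, the measured TCP pose, the force and the opening at its end, in the units of the state.
- state(): the state, without advancing time (a new reading comes with each control period).
- viewer.read_camera(name): name is "scene" or "top" or "wrist"; returns a dict with "img" (480x640x3 uint8, red, green, blue), "mtx" (3x3 intrinsics, pixels), "R" (3x3) and "t" (3): a world point X has camera coordinates R X + t; the wrist camera has in their place "hand_eye" (4x4, takes a point from camera to tool coordinates, whose origin is the TCP and whose axes are the flange's). Camera axes: x right, y down, z forward; pixel columns grow to the right and rows downward; lengths in m; the calibration is good to about 2 mm. A picture is of the moment at which its call begins: read the wrist's pose just before it. There is no depth.
- robot.finish_job(): hands the job in, once; it reports no verdict.
The state is a dict: "clock": time; "q": joint angles; "joint_velocities": joint speeds; "joint_efforts": joint torques, N m; "tcp_pos": TCP position; "tcp_rot": TCP orientation; "ft_force": force on the tool from outside, world axes, zero at the start; "torque": the same for the moment, N m; "opening": finger opening in m.
Only numpy, scipy, OpenCV 4.12 (cv2) and the standard library are available. Lean on these libraries where they do the work, as an engineer would, in place of code of your own. Each camera call takes 0.05 s, during which the arm holds its last target. There are 200 camera calls.

## Working session

There is one attempt and no reset: what is moved stays moved. The work goes in short steps, Python scripts to look and compute and a shell command to move; the robot and the scene stay as the last step left them, time stands still between calls to the robot, and variables do not carry over. Pictures are saved under pics/ and viewed, about 8 in all and at most 12, crops included, and the job is handed in when it is done.

```bash
mkdir -p pics; python3 - <<'E'
from station import state, viewer, robot
import cv2, numpy as np
s=state(); print({k:np.round(v,3).tolist() for k,v in s.items() if k in("clock","tcp_pos","tcp_rot","opening","ft_force")})
for n in("scene","top"):
    c=viewer.read_camera(n); cv2.imwrite(f"pics/{n}0.png",c["img"][...,::-1]); np.savez(f"{n}0.npz",**c)
    print(n,c["mtx"].round(1).tolist(),c["R"].round(3).tolist(),c["t"].round(3).tolist())
E
```

```text
{'clock': 0.0, 'tcp_pos': [0.203, -0.643, 0.241], 'tcp_rot': [[0.954, 0.301, -0.001], [0.301, -0.954, 0.002], [-0.0, -0.002, -1.0]], 'ft_force': [1.109, -0.284, -0.881], 'opening': 0.085}
scene [[454.2, 0.0, 321.2], [0.0, 454.2, 241.2], [0.0, 0.0, 1.0]] [[0.63, 0.776, 0.019], [0.406, -0.308, -0.86], [-0.662, 0.55, -0.51]] [-0.227, -0.196, 1.391]
top [[541.8, 0.0, 325.3], [0.0, 541.8, 235.4], [0.0, 0.0, 1.0]] [[-0.005, -1.0, 0.003], [-0.991, 0.005, -0.137], [0.137, -0.004, -0.991]] [-0.127, 0.539, 1.048]
```

View pics/top0.png

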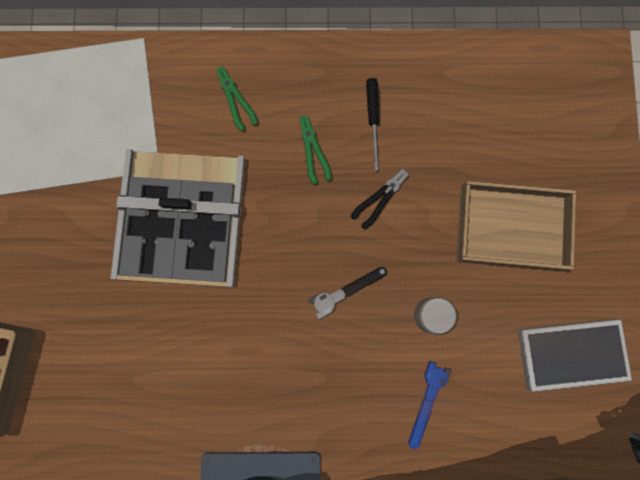

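View pics/scene0.png

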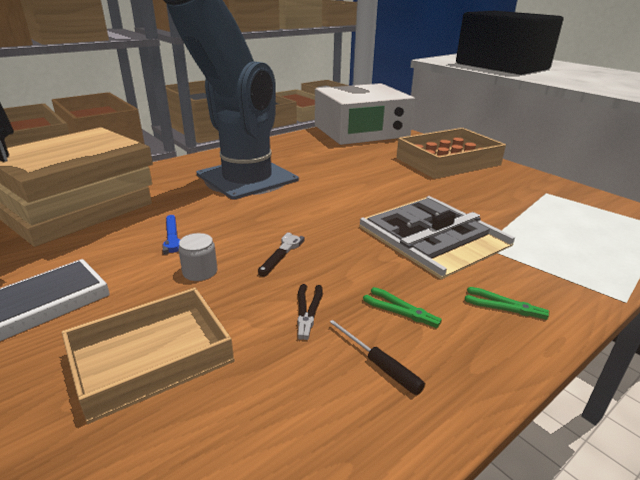

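Candidates in the top view: wrenches are steel/black at (347,290) and blue at (430,405); pliers are steel/black at (380,198), green at (237,98) and green at (315,150). The steel/black pair fits the description. I'll confirm with an enlarged crop and get mask measurements.

```bash
cat > h.py <<'E'
import numpy as np, cv2
from station import state, viewer, robot
def ray(c,uv,z):
    "pixel(s) -> world on plane z"
    uv=np.atleast_2d(np.float64(uv)); d=np.c_[uv,np.ones(len(uv))]@np.linalg.inv(c["mtx"]).T@c["R"]
    o=-c["R"].T@c["t"]; return o+d*((z-o[2])/d[:,2])[:,None]
def proj(c,X):
    p=(np.atleast_2d(X)@c["R"].T+c["t"])@c["mtx"].T; return p[:,:2]/p[:,2:]
E
python3 - <<'E'
from h import *
c=dict(np.load("top0.npz")); im=c["img"][...,::-1].copy()
a=cv2.resize(im[140:300,95:260],None,fx=3.6,fy=3.6,interpolation=cv2.INTER_CUBIC)
b=cv2.resize(im[160:325,300:415],None,fx=3,fy=3,interpolation=cv2.INTER_CUBIC)
h=max(a.shape[0],b.shape[0])
pad=lambda i:cv2.copyMakeBorder(i,0,h-i.shape[0],0,0,cv2.BORDER_CONSTANT)
o=np.hstack([pad(a),pad(b)]); s=min(1,800/o.shape[1]); print(o.shape,s)
cv2.imwrite("pics/crop0.png",cv2.resize(o,None,fx=s,fy=s))
hsv=cv2.cvtColor(im,cv2.COLOR_BGR2HSV)
# tools: not wood -> low saturation or dark
m=((hsv[...,1]<70)|(hsv[...,2]<45)).astype(np.uint8)
n,l,st,ce=cv2.connectedComponentsWithStats(m)
for i in range(1,n):
    if st[i,4]>150: print(i,st[i].tolist(),ce[i].round(1))
for nm,(x0,y0,x1,y1) in dict(wrench=(300,260,395,325),pliers=(345,165,415,235)).items():
    mm=np.zeros_like(m); mm[y0:y1,x0:x1]=m[y0:y1,x0:x1]
    ys,xs=np.nonzero(mm); P=ray(c,np.c_[xs,ys],0.0095)[:,:2]
    r=cv2.minAreaRect(np.float32(P)*1000); mu=P.mean(0); w,V=np.linalg.eigh(np.cov(P.T)); ax=V[:,1]
    t=(P-mu)@ax; s=(P-mu)@[-ax[1],ax[0]]
    print(nm,"n",len(P),"mean",mu.round(4),"axis",ax.round(3),"t",t.min().round(4),t.max().round(4),"s",s.min().round(4),s.max().round(4),"rect",r)
    for lo in np.arange(t.min(),t.max(),.01):
        k=(t>=lo)&(t<lo+.01)
        if k.any(): print(round(lo,3),s[k].min().round(3),s[k].max().round(3),im[ys[k],xs[k]].mean().round())
E
```

```text
(576, 939, 3) 0.8519701810436635
1 [0, 0, 640, 139, 19746] [324.6  16.1]
2 [0, 38, 245, 249, 32765] [113.6 158.3]
3 [367, 79, 12, 92, 644] [373.3 112.7]
7 [352, 169, 57, 60, 832] [381.3 196.9]
14 [309, 267, 77, 52, 1023] [342.3 293.1]
15 [414, 297, 43, 37, 1239] [435.2 315.2]
16 [518, 319, 114, 73, 6667] [574.3 355. ]
80 [629, 433, 11, 30, 213] [635.2 445. ]
92 [201, 452, 120, 28, 3251] [260.6 465.8]
wrench n 1023 mean [ 0.4238 -0.1635] axis [-0.482  0.876] t -0.0998 0.0691 s -0.0234 0.023 rect ((432.7866516113281, -175.74472045898438), (46.154823303222656, 169.38629150390625), 30.399730682373047)
-0.1 -0.008 0.009 75.0
-0.09 -0.009 0.01 46.0
-0.08 -0.009 0.01 34.0
-0.07 -0.009 0.01 35.0
-0.06 -0.009 0.01 36.0
-0.05 -0.009 0.009 37.0
-0.04 -0.01 0.008 37.0
-0.03 -0.009 0.009 38.0
-0.02 -0.01 0.008 39.0
-0.01 -0.009 0.008 65.0
0.0 -0.012 0.011 122.0
0.01 -0.012 0.011 124.0
0.02 -0.016 0.016 123.0
0.03 -0.022 0.022 120.0
0.04 -0.023 0.023 127.0
0.05 -0.023 0.023 123.0
0.06 -0.022 0.023 103.0
pliers n 851 mean [ 0.6235 -0.2461] axis [-0.749  0.663] t -0.0742 0.0742 s -0.0531 0.0224 rect ((631.49951171875, -233.89749145507812), (68.26582336425781, 149.7015838623047), 54.05145263671875)
-0.074 -0.007 0.013 113.0
-0.064 -0.008 0.013 112.0
-0.054 -0.05 0.013 114.0
-0.044 -0.053 0.016 110.0
-0.034 -0.012 0.016 93.0
-0.024 -0.01 0.014 55.0
-0.014 -0.012 0.015 30.0
-0.004 -0.014 0.016 27.0
0.006 -0.016 0.017 27.0
0.016 -0.018 0.018 27.0
0.026 -0.021 0.019 27.0
0.036 -0.021 0.022 27.0
0.046 -0.023 0.022 27.0
0.056 -0.023 0.022 27.0
0.066 -0.021 0.02 26.0
```

View pics/crop0.png

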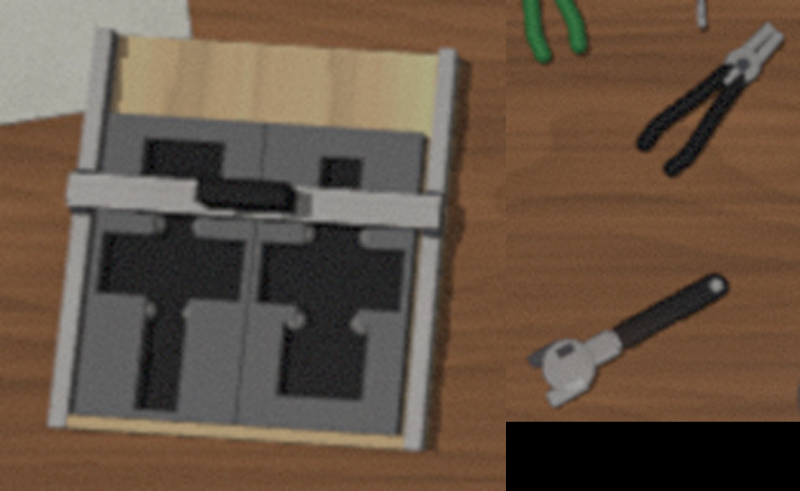

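The crop confirms the steel/black wrench and pliers. The left (+y) block has the wide head slot at its +x end, so it is the wrench block. The right block is wide at -x and narrow at +x, so it is the pliers block. Next I'll measure the tray from the rail corners and fit the tools more cleanly.

```bash
python3 - <<'E'
from h import *
c=dict(np.load("top0.npz")); im=c["img"][...,::-1].copy(); hsv=cv2.cvtColor(im,cv2.COLOR_BGR2HSV)
cr=np.array([[98,28],[457,50],[425,450],[48,427]])/3.067+[95,140]
P=ray(c,cr,.024)[:,:2]; print(P.round(4)); d=lambda i,j:np.linalg.norm(P[i]-P[j]).round(4)
print("w",d(0,1),d(3,2),"l",d(0,3),d(1,2))
yaw=[np.arctan2(*(P[i]-P[j])[::-1]) for i,j in((0,3),(1,2))]+[np.arctan2(*(P[i]-P[j])[::-1])-np.pi/2 for i,j in((0,1),(3,2))]
print("yaws",np.round(yaw,4)); yw=np.mean(yaw); ex=np.array([np.cos(yw),np.sin(yw)]); ey=np.array([-ex[1],ex[0]])
T=P.mean(0)-.025*ex; print("tray",T.round(4))
# handle top-face: dark in bar neighbourhood
hc=np.array([[197,176],[297,185],[295,212],[197,207]])/3.067+[95,140]; H=ray(c,hc.mean(0),.058)[0,:2]; print("handle",H.round(4),"in tray",((H-T)@ex).round(4),((H-T)@ey).round(4))
for s,n in((1,"wrench_seat"),(-1,"pliers_seat")): print(n,(T+s*.053*ey).round(4))
m=((hsv[...,1]<70)|(hsv[...,2]<45)).astype(np.uint8); n,l,st,ce=cv2.connectedComponentsWithStats(m)
ys,xs=np.nonzero(l==7)
Q=ray(c,np.c_[xs,ys],.0085)[:,:2]; ctr,wh,an=cv2.minAreaRect(np.float32(Q)*1000); print("pliers rect",ctr,wh,an)
ax=np.array([.743,-.669])
for k in range(5):
    t=(Q-Q.mean(0))@ax; s=(Q-Q.mean(0))@[-ax[1],ax[0]]
    b=[(lo+.005,(s[(t>=lo)&(t<lo+.01)].min()+s[(t>=lo)&(t<lo+.01)].max())/2) for lo in np.arange(t.min(),t.max()-.008,.01)]
    b=np.array(b); p=np.polyfit(b[:,0],b[:,1],1); ax=ax+p[0]*np.array([-ax[1],ax[0]]); ax/=np.linalg.norm(ax)
mid=Q.mean(0)+ax*(t.min()+t.max())/2+np.array([-ax[1],ax[0]])*(p[1]+p[0]*(t.min()+t.max())/2)
print("pliers mid",mid.round(4),"axis",ax.round(3),np.degrees(np.arctan2(ax[1],ax[0])),"len",(t.max()-t.min()).round(4),"w",(s.max()-s.min()).round(4))
E
```

```text
[[0.7222 0.2805]
 [0.7059 0.0379]
 [0.4371 0.0546]
 [0.4533 0.301 ]]
w 0.2431 0.2469 l 0.2697 0.2693
yaws [-0.076  -0.062  -0.0672 -0.0656]
tray [0.5547 0.1702]
handle [0.6001 0.1671] in tray 0.0456 -0.0
wrench_seat [0.5582 0.2231]
pliers_seat [0.5511 0.1173]
pliers rect (621.58447265625, -248.11163330078125) (45.439144134521484, 148.11050415039062) 44.96968460083008
pliers mid [ 0.6231 -0.2471] axis [ 0.73  -0.684] -43.15017086743628 len 0.148 w 0.0456
```

Tray fits: 270 x 246 mm at yaw -0.068, with the handle at (0.600, 0.167), 45 mm along the tray on its middle line. Now moving to the keeper.

```bash
python3 -m crank '[[[-1,0.45,0.9,0,0,0,0.16],[-1,0.45,0.9,0,0,0,0.16],[-1,0.45,0.9,0,0,0,0.16],[-1,0.45,0.9,0,0,0,0.16],[-1,0.45,0.9,0,0,0,0.16],[-1,0.45,0.9,0,0,0,0.16],[-1,0.45,0.9,0,0,0,0.16],[-1,0.45,0.9,0,0,0,0.16],[-1,0.45,0.9,0,0,0,0.16],[-1,0.45,0.9,0,0,0,0.08]]]'
python3 -m crank '[[[-1,0.43,0.9,-0.1,0,0,0],[-1,0.43,0.9,-0.2,0,0,0],[-1,0.43,0.9,-0.2,0,0,0],[-1,0.43,0.9,-0.2,0,0,0],[-1,0.43,0.9,-0.2,0,0,0],[-1,0.43,0.9,-0.2,0,0,0],[-1,0.43,0.9,-0.2,0,0,0],[-1,0.43,0.9,-0.2,0,0,0],[-1,0,0,0,0,0,0],[-1,0,0,0,0,0,0]]]'
python3 - <<'E'
from h import *
s=state(); print(s["tcp_pos"].round(4) if hasattr(s["tcp_pos"],"round") else s["tcp_pos"], np.round(s["tcp_rot"],3).tolist(), np.round(s["q"],2))
R=np.array(s["tcp_rot"]); print(np.degrees(np.arctan2(R[1,1],R[0,1])))
c=viewer.read_camera("wrist"); cv2.imwrite("pics/w1.png",c["img"][...,::-1]); np.savez("w1.npz",**c,p=s["tcp_pos"],Rt=s["tcp_rot"]); print(c["mtx"],c["hand_eye"].round(4))
E
```

```text
clock: 1.35
tcp_pos: [0.4286, -0.1923, 0.2422]
tcp_rot: [[0.068, 0.998, -0.0], [0.998, -0.068, -0.0], [-0.0, -0.0, -1.0]]
ft_force: [0.6, -0.4, 0.5]
opening: 0.0854
clock: 2.6
tcp_pos: [0.5998, 0.1659, 0.1667]
tcp_rot: [[0.071, 0.997, -0.001], [0.997, -0.071, -0.001], [-0.001, -0.001, -1.0]]
ft_force: [0.1, -0.7, 0.1]
opening: 0.0857
[0.5998 0.1659 0.1667] [[0.071, 0.997, -0.001], [0.997, -0.071, -0.001], [-0.001, -0.001, -1.0]] [-0.09  0.59 -0.41  1.67  0.28  0.94 -0.68]
-4.065829565932829
[[360.38361969   0.         319.83710126]
 [  0.         360.38361969 237.64279118]
 [  0.           0.           1.        ]] [[-6.000e-04 -9.474e-01 -3.201e-01  8.200e-02]
 [ 1.000e+00 -8.000e-04  5.000e-04 -5.000e-04]
 [-8.000e-04 -3.201e-01  9.474e-01 -1.315e-01]
 [ 0.000e+00  0.000e+00  0.000e+00  1.000e+00]]
```

View pics/w1.png

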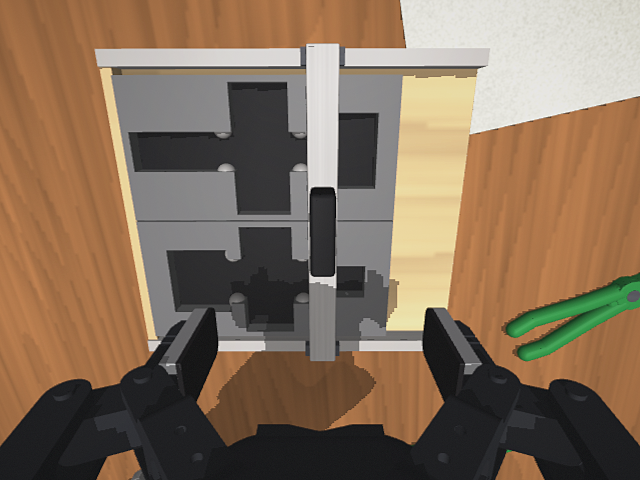

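Wrist view: keeper handle at about (322,232), wrench recess above (the +y side), pliers recess below. I'll cross-check these by casting rays.

```bash
cat >> h.py <<'E'
def wcam(c,p,Rt):
    "wrist dict -> with world R,t"
    Rt=np.array(Rt); A=Rt@c["hand_eye"][:3,:3]; o=np.array(p)+Rt@c["hand_eye"][:3,3]
    return dict(mtx=c["mtx"],R=A.T,t=-A.T@o,img=c["img"])
E
python3 - <<'E'
from h import *
d=dict(np.load("w1.npz")); c=wcam(d,d["p"],d["Rt"])
T=np.array([.5547,.1702]);yw=-.068;ex=np.array([np.cos(yw),np.sin(yw)]);ey=np.array([-ex[1],ex[0]])
def sh(n,uv,z):
    P=ray(c,uv,z)[:,:2]; print(n,P.round(4).tolist(),"tray",np.c_[(P-T)@ex,(P-T)@ey].round(4).tolist())
sh("handle top",[[311,189],[333,188],[334,276],[311,276]],.067)
sh("wrench notch",[[228,82],[290,83]],.025)
sh("gap line",[[137,221],[391,221]],.025)
sh("block corners",[[112,74],[402,76],[388,331],[148,337]],.025)
sh("rail inner/outer tops",[[95,51],[490,49]],.024)
E
```

```text
handle top [[0.5963, 0.2033], [0.6106, 0.2029], [0.6075, 0.1407], [0.5914, 0.1418]] tray [[0.0393, 0.0359], [0.0535, 0.0365], [0.0547, -0.0259], [0.0386, -0.0258]]
wrench notch [[0.5429, 0.2745], [0.586, 0.2708]] tray [[-0.0189, 0.1033], [0.0244, 0.1025]]
gap line [[0.4559, 0.1796], [0.6555, 0.1653]] tray [[-0.0992, 0.0027], [0.1009, 0.002]]
block corners [[0.4634, 0.2854], [0.664, 0.2697], [0.6521, 0.065], [0.4407, 0.074]] tray [[-0.0989, 0.1087], [0.1023, 0.1067], [0.1043, -0.0983], [-0.1072, -0.1037]]
rail inner/outer tops [[0.455, 0.3005], [0.724, 0.2824]] tray [[-0.1083, 0.1232], [0.1613, 0.1234]]
```

```bash
python3 -m crank '[[[-1,0.03,0.05,-0.7,0,0,0],[-1,0,0,-0.8,0,0,0],[-1,0,0,-0.79,0,0,0],[-1,0,0,0,0,0,0],[1,0,0,0,0,0,0],[1,0,0,0,0,0,0],[1,0,0,0,0,0,0],[1,0,0,0,0,0,0],[1,0,0,0,0,0,0],[1,0,0,0,0,0,0]]]'
python3 -m crank '[[[1,0.1,-0.007,0,0,0,0],[1,0.25,-0.017,0,0,0,0],[1,0.3,-0.02,0,0,0,0],[1,0.3,-0.02,0,0,0,0],[1,0.3,-0.02,0,0,0,0],[1,0.18,-0.012,0,0,0,0],[1,0,0,0,0,0,0],[1,0,0,0,0,0,0],[1,0,0,0,0,0,0],[1,0,0,0,0,0,0]]]'
```

```text
clock: 3.9
tcp_pos: [0.6023, 0.1689, 0.0538]
tcp_rot: [[0.071, 0.997, 0.001], [0.997, -0.071, 0.0], [0.0, 0.001, -1.0]]
ft_force: [-1.9, -0.1, 6.9]
opening: 0.0167
clock: 5.15
tcp_pos: [0.6742, 0.1639, 0.0539]
tcp_rot: [[0.071, 0.997, 0.002], [0.997, -0.071, 0.0], [0.0, 0.002, -1.0]]
ft_force: [1.7, -0.9, 6.2]
opening: 0.0167
```

```bash
python3 -m crank '[[[-1,0,0,0,0,0,0],[-1,0,0,0,0,0,0],[-1,0,0,0,0,0,0],[-1,0,0,0.8,0,0,0],[-1,0,0,0.8,0,0,0],[-1,-0.3,-0.5,0.8,0,0,0],[-1,-0.5,-0.68,0.1,0,0,0.1],[-1,-0.5,-0.68,0,0,0,0.1],[-1,-0.5,-0.68,0,0,0,0.1],[-1,-0.5,-0.68,0,0,0,0.1]]]'
python3 -m crank '[[[-1,-0.5,-0.68,0,0,0,0.1],[-1,-0.5,-0.68,0,0,0,0.1],[-1,-0.5,-0.68,0,0,0,0.1],[-1,-0.5,-0.68,0,0,0,0.045],[-1,-0.5,-0.68,0,0,0,0],[-1,-0.1,-0.1,0,0,0,0],[-1,0,0,0,0,0,0],[-1,0,0,0,0,0,0],[-1,0,0,0,0,0,0],[-1,0,0,0,0,0,0]]]'
python3 - <<'E'
from h import *
s=state(); R=np.array(s["tcp_rot"]); print(np.round(s["tcp_pos"],4),np.degrees(np.arctan2(R[1,1],R[0,1])),np.round(s["q"],2))
w=viewer.read_camera("wrist"); t=viewer.read_camera("top"); np.savez("w2.npz",**w,p=s["tcp_pos"],Rt=s["tcp_rot"]); np.savez("top2.npz",**t)
a=cv2.resize(t["img"][140:300,95:260],None,fx=2.4,fy=2.4); b=w["img"][:,60:]; b=b[:480]
h=480; a=cv2.copyMakeBorder(a,0,h-a.shape[0],0,0,cv2.BORDER_CONSTANT); o=np.hstack([b[:,:400],a]); print(o.shape); cv2.imwrite("pics/wt2.png",o[...,::-1])
E
```

```text
clock: 6.4
tcp_pos: [0.5573, 0.002, 0.1778]
tcp_rot: [[-0.243, 0.97, 0.0], [0.97, 0.243, -0.0], [-0.0, -0.0, -1.0]]
ft_force: [0.2, -0.4, -1.1]
opening: 0.0856
clock: 7.65
tcp_pos: [0.4286, -0.1714, 0.1778]
tcp_rot: [[-0.493, 0.87, 0.0], [0.87, 0.493, 0.0], [0.0, 0.0, -1.0]]
ft_force: [0.4, 0.3, 0.4]
opening: 0.0854
[ 0.4286 -0.1714  0.1778] 29.517567131683087 [ 0.73  0.39 -0.62  2.05  0.31  0.79  0.44]
(480, 796, 3)
```

View pics/wt2.png

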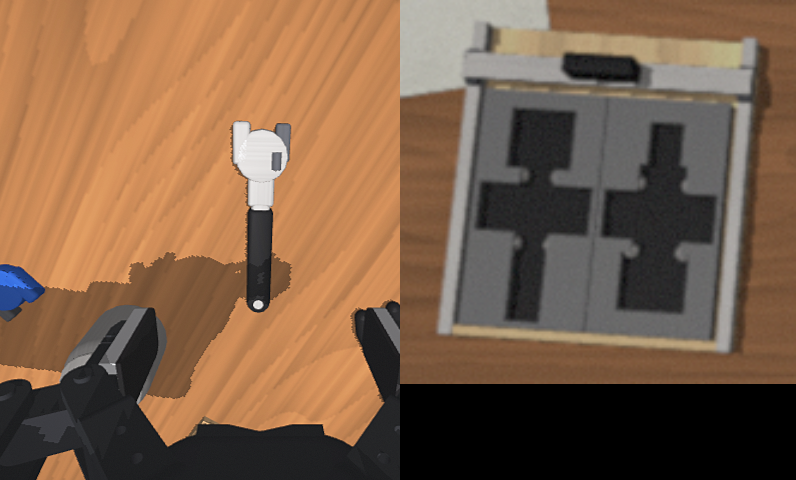

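Right half: keeper bar clear of both recesses. Left half: wrench at wrist px (320,122)–(318,312), and the tin shows behind the left finger near (190,340). I'll measure the wrench offset and the tin clearance.

```bash
python3 - <<'E'
from h import *
d=dict(np.load("w2.npz")); c=wcam(d,d["p"],d["Rt"]); im=d["img"]; hsv=cv2.cvtColor(im,cv2.COLOR_RGB2HSV)
m=((hsv[...,1]<60)|(hsv[...,2]<60)).astype(np.uint8); m[:,:280]=0; m[:,370:]=0; m[:110]=0; m[318:]=0
n,l,st,ce=cv2.connectedComponentsWithStats(m); i=1+st[1:,4].argmax(); print(st[i])
for z in(.0075,.012):
    ys,xs=np.nonzero(l==i); P=ray(c,np.c_[xs,ys],z)[:,:2]; ctr,wh,an=cv2.minAreaRect(np.float32(P)*1000); print(z,np.round(ctr,1),np.round(wh,1),an)
R=np.array(d["Rt"]); Q=(P-d["p"][:2])@R[:2,:2]  # tool coords
x=Q[:,0];y=Q[:,1]; print("tool x",x.min(),x.max()); 
for lo in np.arange(x.min(),x.max(),.02):
    k=(x>=lo)&(x<lo+.02); print(lo.round(3),y[k].min().round(4),y[k].max().round(4))
t=dict(np.load("top0.npz")); tin=ray(t,[[437,315]],.06)[0]; print("tin",tin.round(3),"tool",((tin[:2]-d["p"][:2])@R[:2,:2]).round(3))
E
```

```text
[ 293  121   58  191 5905]
0.0075 [ 431.5 -178.5] [ 45.7 171.5] 28.11722183227539
0.012 [ 430.8 -177.3] [ 45.  168.9] 28.117216110229492
tool x -0.09064817412891628 0.07843700756947382
-0.091 -0.0124 0.008
-0.071 -0.0122 0.0087
-0.051 -0.012 0.0094
-0.031 -0.0118 0.0094
-0.011 -0.0107 0.01
0.009 -0.0104 0.0107
0.029 -0.0222 0.0225
0.049 -0.0221 0.0231
0.069 -0.0217 0.0234
tin [ 0.379 -0.343  0.06 ] tool [-0.125 -0.128]
```

```bash
python3 -m crank '[[[-1,0,-0.025,-0.8,0,0,-0.03],[-1,0,0,-0.9,0,0,0],[-1,0,0,-0.9,0,0,0],[-1,0,0,-0.45,0,0,0],[-1,0,0,-0.23,0,0,0],[1,0,0,0,0,0,0],[1,0,0,0,0,0,0],[1,0,0,0,0,0,0],[1,0,0,0,0,0,0],[1,0,0,0,0,0,0]]]'
python3 -m crank '[[[1,0,0,0,0,0,0],[1,0,0,0.3,0,0,0],[1,0,0,0.6,0,0,0],[1,0,0,0.8,0,0,0],[1,0,0,0.6,0,0,0],[1,0,0,0,0,0,0],[1,0,0,0,0,0,0],[1,0,0,0,0,0,0],[1,0,0,0,0,0,0],[1,0,0,0,0,0,0]]]'
```

```text
clock: 9.0
tcp_pos: [0.4287, -0.1735, 0.0148]
tcp_rot: [[-0.471, 0.882, 0.002], [0.882, 0.471, -0.001], [-0.001, 0.001, -1.0]]
ft_force: [-1.2, 0.9, 10.0]
opening: 0.0204
clock: 10.25
tcp_pos: [0.4281, -0.1731, 0.1283]
tcp_rot: [[-0.471, 0.882, -0.001], [0.882, 0.471, 0.0], [0.001, -0.0, -1.0]]
ft_force: [-0.7, -0.5, -2.0]
opening: 0.0204
```

```bash
python3 -m crank '[[[1,0.1,0.4,0,0,0,-0.2],[1,0.2,0.6,0,0,0,-0.2],[1,0.2,0.6,0,0,0,-0.2],[1,0.2,0.6,0,0,0,-0.2],[1,0.2,0.6,0,0,0,-0.2],[1,0.2,0.6,0,0,0,-0.2],[1,0.2,0.6,0,0,0,-0.2],[1,0.2,0.6,0,0,0,-0.2],[1,0.2,0.6,0,0,0,-0.2],[1,0.2,0.6,0,0,0,-0.2]]]'
python3 -m crank '[[[1,0.2,0.6,0,0,0,-0.2],[1,0.2,0.6,0,0,0,-0.2],[1,0.2,0.6,0,0,0,-0.2],[1,0.13,0.35,0,0,0,-0.11],[1,0,0,0,0,0,0],[1,0,0,0,0,0,0],[1,0,0,0,0,0,0],[1,0,0,0,0,0,0],[1,0,0,0,0,0,0],[1,0,0,0,0,0,0]]]'
python3 - <<'E'
from h import *
s=state(); R=np.array(s["tcp_rot"]); print(np.round(s["tcp_pos"],4),np.degrees(np.arctan2(R[1,0],R[0,0])),np.round(s["q"],2))
w=viewer.read_camera("wrist"); np.savez("w3.npz",**w,p=s["tcp_pos"],Rt=s["tcp_rot"]); cv2.imwrite("pics/w3.png",w["img"][...,::-1])
E
```

```text
clock: 11.5
tcp_pos: [0.5234, 0.1179, 0.1285]
tcp_rot: [[0.884, 0.467, -0.0], [0.467, -0.884, -0.0], [-0.0, -0.0, -1.0]]
ft_force: [0.8, -0.2, -1.7]
opening: 0.0202
clock: 12.75
tcp_pos: [0.5598, 0.2241, 0.1289]
tcp_rot: [[0.998, -0.067, 0.0], [-0.067, -0.998, 0.0], [0.0, -0.0, -1.0]]
ft_force: [0.5, -0.2, -1.8]
opening: 0.0198
[0.5598 0.2241 0.1289] -3.8645147794199515 [-0.5   0.59  0.06  1.77 -0.05  0.78 -2.05]
```

View pics/w3.png

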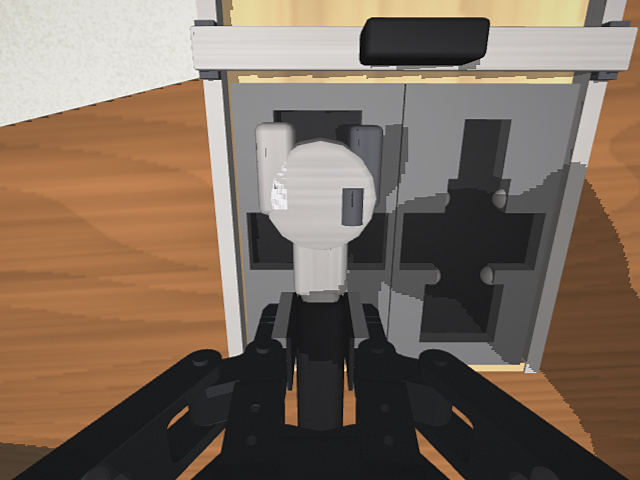

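Wrench head at px (257–382, 122–250) over its recess, whose end is at (274–361,110). The block dividing line runs (404,85)→(390,375). Casting both to the proper heights.

```bash
python3 - <<'E'
from h import *
d=dict(np.load("w3.npz")); c=wcam(d,d["p"],d["Rt"])
T=np.array([.5562,.1715]);yw=-.068;ex=np.array([np.cos(yw),np.sin(yw)]);ey=np.array([-ex[1],ex[0]]); S=T+.053*ey
def sh(n,uv,z):
    P=ray(c,uv,z)[:,:2]; print(n,"rel wrench seat",np.c_[(P-S)@ex,(P-S)@ey].round(4).tolist())
zt=d["p"][2]-.0073
sh("jaw left/right outer, tips (expect y +-.024, x .080)",[[257,160],[382,160],[274,123],[367,126]],zt+.005)
sh("neck (y +-.011)",[[294,270],[345,270]],zt)
sh("recess end corners (x .086, y+-.0275)",[[274,110],[361,110]],.025)
sh("notch L/R (y+-.048 x+-.021)",[[248,213],[250,269]],.025)
sh("divider (y -.053)",[[404,85],[391,330]],.025)
sh("pliers notch (y -.106+-.048; x+-.021)",[[545,213],[400,269],[531,269]],.025)
E
```

```text
jaw left/right outer, tips (expect y +-.024, x .080) rel wrench seat [[0.0668, 0.0223], [0.0668, -0.0234], [0.0797, 0.0156], [0.0787, -0.0174]]
neck (y +-.011) rel wrench seat [[0.0209, 0.0102], [0.0209, -0.0112]]
recess end corners (x .086, y+-.0275) rel wrench seat [[0.0856, 0.0276], [0.0856, -0.026]]
notch L/R (y+-.048 x+-.021) rel wrench seat [[0.0201, 0.0478], [-0.0209, 0.049]]
divider (y -.053) rel wrench seat [[0.0998, -0.0514], [-0.0709, -0.0543]]
pliers notch (y -.106+-.048; x+-.021) rel wrench seat [[0.0201, -0.1523], [-0.0209, -0.0575], [-0.0209, -0.1505]]
```

```bash
python3 -m crank '[[[1,0.01,0.02,-0.5,0,0,0],[1,0,0,-0.6,0,0,0],[1,0,0,-0.4,0,0,0],[1,0,0,-0.2,0,0,0],[1,0,0,-0.08,0,0,0],[1,0,0,-0.06,0,0,0],[1,0,0,-0.03,0,0,0],[1,0,0,0,0,0,0],[1,0,0,0,0,0,0],[1,0,0,0,0,0,0]]]'
python3 -m crank '[[[1,0,0,-0.04,0,0,0],[1,0,0,-0.04,0,0,0],[1,0,0,-0.04,0,0,0],[1,0,0,-0.04,0,0,0],[1,0,0,0,0,0,0],[1,0,0,0,0,0,0],[1,0,0,0,0,0,0],[1,0,0,0,0,0,0],[1,0,0,0,0,0,0],[1,0,0,0,0,0,0]]]'
```

```text
clock: 14.05
tcp_pos: [0.5605, 0.2254, 0.0356]
tcp_rot: [[0.998, -0.067, 0.001], [-0.067, -0.998, 0.0], [0.001, -0.0, -1.0]]
ft_force: [0.6, 0.3, -0.8]
opening: 0.0203
clock: 15.3
tcp_pos: [0.56, 0.2253, 0.0272]
tcp_rot: [[0.998, -0.067, -0.0], [-0.067, -0.998, -0.0], [-0.0, 0.0, -1.0]]
ft_force: [0.6, 2.1, -4.7]
opening: 0.0204
```

```bash
python3 -m crank '[[[-0.1,0,0,0,0,0,0],[-0.1,0,0,0,0,0,0],[-0.1,0,0,0,0,0,0],[-0.1,0,0,0.4,0,0,0],[-0.1,0,0,0.5,0,0,0],[1,0,0,0,0,0,0],[1,0,0,0,0,0,0],[1,0,0,0,0,0,0],[1,0,0,0,0,0,0],[1,0,0,0,0,0,0]]]'
python3 -m crank '[[[1,0,0,-0.4,0,0,0],[1,0,0,-0.16,0,0,0],[1,0,0,-0.06,0,0,0],[1,0,0,-0.03,0,0,0],[1,0,0,-0.03,0,0,0],[1,0,0,-0.02,0,0,0],[1,0,0,0,0,0,0],[1,0,0,0,0,0,0],[1,0,0,0,0,0,0],[1,0,0,0,0,0,0]]]'
```

```text
clock: 16.55
tcp_pos: [0.5601, 0.2252, 0.0719]
tcp_rot: [[0.998, -0.067, -0.001], [-0.067, -0.998, -0.0], [-0.001, 0.0, -1.0]]
ft_force: [0.6, -0.1, -0.1]
opening: -0.0002
clock: 17.8
tcp_pos: [0.5605, 0.2254, 0.0382]
tcp_rot: [[0.998, -0.067, 0.001], [-0.067, -0.998, 0.0], [0.001, -0.001, -1.0]]
ft_force: [-1.2, -0.6, 7.3]
opening: 0.0002
```

```bash
python3 -m crank '[[[1,0,0,-0.03,0,0,0],[1,0,0,-0.03,0,0,0],[1,0,0,0,0,0,0],[1,0,0,0,0,0,0],[1,0,0,0,0,0,0],[1,0,0,0,0,0,0],[1,0,0,0,0,0,0],[1,0,0,0,0,0,0],[1,0,0,0,0,0,0],[1,0,0,0,0,0,0]]]'
python3 -m crank '[[[1,0,0,0.5,0,0,0],[1,0,0,0.8,0,0,0],[1,0,0,0.8,0,0,0],[-1,0.1,-0.7,0.4,0,0,-0.08],[-1,0.12,-0.9,0,0,0,-0.09],[-1,0.12,-0.9,0,0,0,-0.09],[-1,0.12,-0.9,0,0,0,-0.09],[-1,0.12,-0.9,0,0,0,-0.09],[-1,0.12,-0.9,0,0,0,-0.09],[-1,0.12,-0.9,0,0,0,-0.09]]]'
python3 -m crank '[[[-1,0.12,-0.9,0,0,0,-0.09],[-1,0.12,-0.9,0,0,0,-0.09],[-1,0.12,-0.9,0,0,0,-0.09],[-1,0.06,-0.66,0,0,0,0],[-1,0,0,0,0,0,0],[-1,0,0,0,0,0,0],[-1,0,0,0,0,0,0],[-1,0,0,0,0,0,0],[-1,0,0,0,0,0,0],[-1,0,0,0,0,0,0]]]'
python3 - <<'E'
from h import *
s=state(); R=np.array(s["tcp_rot"]); print(np.round(s["tcp_pos"],4),np.degrees(np.arctan2(R[1,0],R[0,0])),np.round(s["q"],2))
w=viewer.read_camera("wrist"); t=viewer.read_camera("top"); np.savez("w4.npz",**w,p=s["tcp_pos"],Rt=s["tcp_rot"])
a=cv2.resize(t["img"][140:300,95:260],None,fx=2.1,fy=2.1); b=w["img"][:,100:540]
a=cv2.copyMakeBorder(a,0,480-a.shape[0],0,0,cv2.BORDER_CONSTANT); o=np.hstack([b,a]); print(o.shape); cv2.imwrite("pics/wt4.png",o[...,::-1])
E
```

```text
clock: 19.05
tcp_pos: [0.5605, 0.2254, 0.038]
tcp_rot: [[0.998, -0.067, 0.002], [-0.067, -0.998, 0.001], [0.002, -0.001, -1.0]]
ft_force: [-9.9, -3.0, 39.8]
opening: 0.0001
clock: 20.3
tcp_pos: [0.6014, -0.0812, 0.1596]
tcp_rot: [[0.849, -0.528, 0.001], [-0.528, -0.849, 0.0], [0.0, -0.0, -1.0]]
ft_force: [0.2, 0.8, -0.0]
opening: 0.0853
clock: 21.55
tcp_pos: [0.6223, -0.2475, 0.1594]
tcp_rot: [[0.721, -0.693, 0.0], [-0.693, -0.721, -0.0], [0.0, -0.0, -1.0]]
ft_force: [0.1, 0.7, -0.8]
opening: 0.0852
[ 0.6223 -0.2475  0.1594] -43.88500283494865 [ 0.16  0.65  0.25  1.56 -0.19  0.95 -1.86]
(480, 786, 3)
```

View pics/wt4.png

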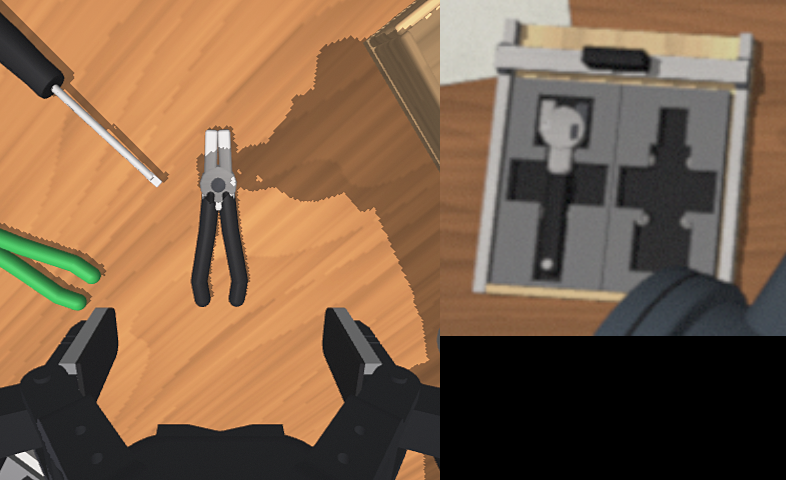

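Wrench lies in its recess in the right half. Pliers are in the wrist view with nose at px (318,130) and handle ends at (303,306) and (338,306). Measuring.

```bash
python3 - <<'E'
from h import *
d=dict(np.load("w4.npz")); c=wcam(d,d["p"],d["Rt"]); im=d["img"]; hsv=cv2.cvtColor(im,cv2.COLOR_RGB2HSV)
m=((hsv[...,1]<60)|(hsv[...,2]<60)).astype(np.uint8); m[:,:275]=0; m[:,365:]=0; m[:115]=0; m[320:]=0
n,l,st,ce=cv2.connectedComponentsWithStats(m); i=1+st[1:,4].argmax(); print(st[i])
ys,xs=np.nonzero(l==i); P=ray(c,np.c_[xs,ys],.011)[:,:2]
R=np.array(d["Rt"]); Q=(P-d["p"][:2])@R[:2,:2]; x,y=Q.T; print("tool x",x.min().round(4),x.max().round(4))
for lo in np.arange(x.min(),x.max(),.015):
    k=(x>=lo)&(x<lo+.015); print(lo.round(3),y[k].min().round(4),y[k].max().round(4),((y[k].min()+y[k].max())/2).round(4))
t=dict(np.load("top0.npz"))
for nm,uv in dict(sd_tip=[376,169],green=[330,177],box=[463,262]).items(): print(nm,((ray(t,[uv],.01)[0,:2]-d["p"][:2])@R[:2,:2]).round(3))
E
```

```text
[ 292  129   56  178 5455]
tool x -0.0753 0.0732
-0.075 -0.022 0.0221 0.0001
-0.06 -0.0235 0.0236 0.0
-0.045 -0.0232 0.0226 -0.0003
-0.03 -0.0204 0.0197 -0.0003
-0.015 -0.0184 0.017 -0.0007
-0.0 -0.0156 0.0143 -0.0007
0.015 -0.0146 0.0125 -0.0011
0.03 -0.0151 0.013 -0.001
0.045 -0.0117 0.009 -0.0014
0.06 -0.0108 0.0081 -0.0013
sd_tip [ 0.035 -0.049]
green [-0.044 -0.107]
box [0.014 0.212]
```

```bash
python3 -m crank '[[[-1,0,0.02,-0.7,0,0,0.015],[-1,0,0,-0.8,0,0,0],[-1,0,0,-0.8,0,0,0],[-1,0,0,-0.4,0,0,0],[-1,0,0,-0.2,0,0,0],[1,0,0,0,0,0,0],[1,0,0,0,0,0,0],[1,0,0,0,0,0,0],[1,0,0,0,0,0,0],[1,0,0,0,0,0,0]]]'
python3 -m crank '[[[1,0,0,0,0,0,0],[1,0,0,0.3,0,0,0],[1,0,0,0.6,0,0,0],[1,0,0,0.8,0,0,0],[1,0,0,0.6,0,0,0],[1,0,0,0,0,0,0],[1,0,0,0,0,0,0],[1,0,0,0,0,0,0],[1,0,0,0,0,0,0],[1,0,0,0,0,0,0]]]'
```

```text
clock: 22.9
tcp_pos: [0.623, -0.2471, 0.0158]
tcp_rot: [[0.729, -0.685, 0.002], [-0.685, -0.729, -0.001], [0.002, -0.001, -1.0]]
ft_force: [-1.1, 0.6, 5.8]
opening: 0.0321
clock: 24.15
tcp_pos: [0.622, -0.2467, 0.1287]
tcp_rot: [[0.729, -0.685, -0.001], [-0.685, -0.729, 0.0], [-0.001, 0.0, -1.0]]
ft_force: [-0.6, 0.4, -1.6]
opening: 0.0324
```

```bash
python3 -m crank '[[[1,-0.11,0.5,0,0,0,0.08],[1,-0.12,0.65,0,0,0,0.08],[1,-0.12,0.65,0,0,0,0.08],[1,-0.12,0.65,0,0,0,0.08],[1,-0.12,0.65,0,0,0,0.08],[1,-0.12,0.65,0,0,0,0.08],[1,-0.12,0.65,0,0,0,0.08],[1,-0.12,0.65,0,0,0,0.08],[1,-0.12,0.65,0,0,0,0.08],[1,-0.12,0.65,0,0,0,0.08]]]'
python3 -m crank '[[[1,-0.12,0.6,0,0,0,0.073],[1,-0.07,0.38,0,0,0,0],[1,0,0,0,0,0,0],[1,0,0,0,0,0,0],[1,0,0,0,0,0,0],[1,0,0,0,0,0,0],[1,0,0,0,0,0,0],[1,0,0,0,0,0,0],[1,0,0,0,0,0,0],[1,0,0,0,0,0,0]]]'
python3 - <<'E'
from h import *
s=state(); R=np.array(s["tcp_rot"]); print(np.round(s["tcp_pos"],4),np.degrees(np.arctan2(R[1,0],R[0,0])),np.round(s["q"],2))
w=viewer.read_camera("wrist"); np.savez("w5.npz",**w,p=s["tcp_pos"],Rt=s["tcp_rot"]); cv2.imwrite("pics/w5.png",w["img"][...,::-1])
E
```

```text
clock: 25.4
tcp_pos: [0.5626, 0.0717, 0.1293]
tcp_rot: [[0.992, -0.124, 0.0], [-0.124, -0.992, -0.0], [0.0, 0.0, -1.0]]
ft_force: [0.2, -0.2, -2.3]
opening: 0.0321
clock: 26.65
tcp_pos: [0.5532, 0.1198, 0.1293]
tcp_rot: [[0.998, -0.069, 0.0], [-0.069, -0.998, 0.0], [0.0, -0.0, -1.0]]
ft_force: [0.2, -0.8, -2.2]
opening: 0.0323
[0.5532 0.1198 0.1293] -3.9403939335758107 [-0.34  0.54  0.07  1.87 -0.05  0.73 -1.88]
```

View pics/w5.png

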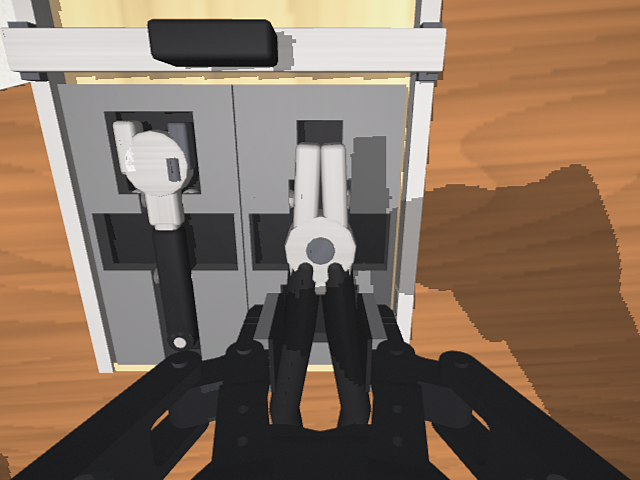

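Pliers nose at px (297–346, 144), recess end at (297–343,120) and notch edges at (250–391, 213). A quick check of their alignment:

```bash
python3 - <<'E'
from h import *
d=dict(np.load("w5.npz")); c=wcam(d,d["p"],d["Rt"])
T=np.array([.5562,.1715]);yw=-.068;ex=np.array([np.cos(yw),np.sin(yw)]);ey=np.array([-ex[1],ex[0]]); S=T-.053*ey
def sh(n,uv,z):
    P=ray(c,uv,z)[:,:2]; print(n,np.c_[(P-S)@ex,(P-S)@ey].round(4).tolist())
sh("nose tip (x .075,y+-.011)",[[297,150],[346,150],[321,144]],d["p"][2]-.0045)
sh("recess end (x .081,y+-.0145)",[[297,120],[343,120]],.025)
sh("notch (y+-.048 x+-.021)",[[250,213],[391,213],[248,270]],.025)
sh("divider (y .053)",[[233,85],[245,290]],.025)
E
```

```text
nose tip (x .075,y+-.011) [[0.0707, 0.0091], [0.0707, -0.0089], [0.0729, 0.0003]]
recess end (x .081,y+-.0145) [[0.0803, 0.0149], [0.0802, -0.0137]]
notch (y+-.048 x+-.021) [[0.0207, 0.048], [0.0205, -0.0472], [-0.0212, 0.052]]
divider (y .053) [[0.1004, 0.0532], [-0.037, 0.0552]]
```

```bash
python3 -m crank '[[[1,0,0.01,-0.5,0,0,0],[1,0,0,-0.6,0,0,0],[1,0,0,-0.4,0,0,0],[1,0,0,-0.2,0,0,0],[1,0,0,-0.08,0,0,0],[1,0,0,-0.06,0,0,0],[1,0,0,-0.02,0,0,0],[1,0,0,0,0,0,0],[1,0,0,0,0,0,0],[1,0,0,0,0,0,0]]]'
python3 -m crank '[[[1,0,0,-0.04,0,0,0],[1,0,0,-0.04,0,0,0],[1,0,0,-0.04,0,0,0],[1,0,0,-0.04,0,0,0],[1,0,0,0,0,0,0],[1,0,0,0,0,0,0],[1,0,0,0,0,0,0],[1,0,0,0,0,0,0],[1,0,0,0,0,0,0],[1,0,0,0,0,0,0]]]'
```

```text
clock: 27.95
tcp_pos: [0.5533, 0.1203, 0.0365]
tcp_rot: [[0.998, -0.069, 0.0], [-0.069, -0.998, 0.0], [0.0, -0.0, -1.0]]
ft_force: [0.0, -0.1, -1.9]
opening: 0.0316
clock: 29.2
tcp_pos: [0.553, 0.1203, 0.0282]
tcp_rot: [[0.998, -0.069, -0.0], [-0.069, -0.998, -0.0], [-0.0, 0.0, -1.0]]
ft_force: [0.8, 0.2, -5.6]
opening: 0.032
```

```bash
python3 -m crank '[[[-0.2,0,0,0,0,0,0],[-0.2,0,0,0,0,0,0],[-0.2,0,0,0,0,0,0],[-0.2,0,0,0.4,0,0,0],[-0.2,0,0,0.5,0,0,0],[1,0,0,0,0,0,0],[1,0,0,0,0,0,0],[1,0,0,0,0,0,0],[1,0,0,0,0,0,0],[1,0,0,0,0,0,0]]]'
python3 -m crank '[[[1,0,0,-0.4,0,0,0],[1,0,0,-0.16,0,0,0],[1,0,0,-0.06,0,0,0],[1,0,0,-0.05,0,0,0],[1,0,0,-0.04,0,0,0],[1,0,0,-0.03,0,0,0],[1,0,0,0,0,0,0],[1,0,0,0,0,0,0],[1,0,0,0,0,0,0],[1,0,0,0,0,0,0]]]'
```

```text
clock: 30.45
tcp_pos: [0.553, 0.1202, 0.0729]
tcp_rot: [[0.998, -0.069, -0.001], [-0.069, -0.998, -0.0], [-0.001, 0.0, -1.0]]
ft_force: [0.3, 0.3, -0.7]
opening: -0.0005
clock: 31.7
tcp_pos: [0.5535, 0.1203, 0.0381]
tcp_rot: [[0.998, -0.069, 0.001], [-0.069, -0.998, 0.001], [0.001, -0.001, -1.0]]
ft_force: [-5.0, 0.2, 20.5]
opening: 0.0002
```

```bash
python3 -m crank '[[[1,0,0,0.6,0,0,0],[1,0,0,0.8,0,0,0],[-1,0.1,0.04,0.5,0,0,0.2],[-1,0.33,0.12,0,0,0,0.2],[-1,0.33,0.12,0,0,0,0.2],[-1,0.33,0.12,0,0,0,0.2],[-1,0.33,0.12,0,0,0,0.2],[-1,0.33,0.12,0,0,0,0.2],[-1,0.33,0.12,0,0,0,0.2],[-1,0.33,0.12,0,0,0,0.2]]]'
python3 -m crank '[[[-1,0,0,0,0,0,0.2],[-1,0,0,0,0,0,0.2],[-1,0,0,0,0,0,0],[-1,0,0,0,0,0,0],[-1,0,0,0,0,0,0],[-1,0,0,0,0,0,0],[-1,0,0,0,0,0,0],[-1,0,0,0,0,0,0],[-1,0,0,0,0,0,0],[-1,0,0,0,0,0,0]]]'
python3 - <<'E'
from h import *
s=state(); R=np.array(s["tcp_rot"]); print(np.round(s["tcp_pos"],4),np.degrees(np.arctan2(R[1,1],R[0,1])),np.round(s["q"],2))
w=viewer.read_camera("wrist"); np.savez("w6.npz",**w,p=s["tcp_pos"],Rt=s["tcp_rot"]); cv2.imwrite("pics/w6.png",w["img"][...,::-1])
E
```

```text
clock: 32.95
tcp_pos: [0.6743, 0.1643, 0.1315]
tcp_rot: [[0.369, 0.929, 0.0], [0.929, -0.369, -0.0], [-0.0, 0.0, -1.0]]
ft_force: [0.9, -0.4, 0.6]
opening: 0.085
clock: 34.2
tcp_pos: [0.6737, 0.1642, 0.1313]
tcp_rot: [[0.069, 0.998, -0.0], [0.998, -0.069, -0.0], [-0.0, -0.0, -1.0]]
ft_force: [0.1, 0.7, -0.1]
opening: 0.0853
[0.6737 0.1642 0.1313] -3.947515579354128 [-0.1   0.72 -0.37  1.5   0.29  0.97 -0.62]
```

View pics/w6.png

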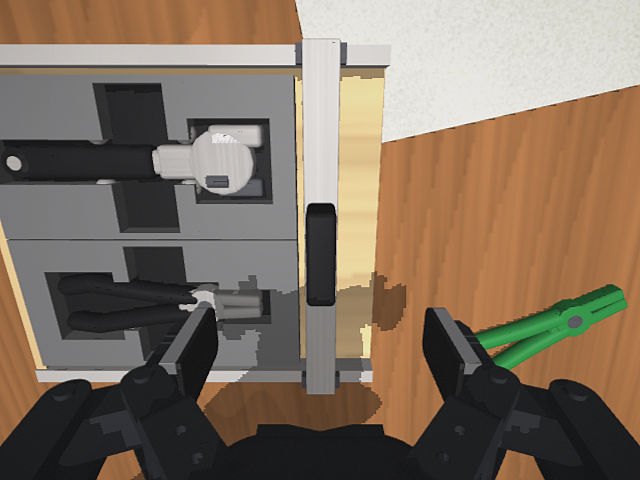

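Both tools lie inside their outlines (wrench head around (225,165), pliers nose end at (263,306)), and the handle is at (321,254) between the jaws. Closing the keeper.

```bash
python3 -m crank '[[[-1,0,0.04,-0.7,0,0,0],[-1,0,0,-0.6,0,0,0],[-1,0,0,-0.26,0,0,0],[-1,0,0,0,0,0,0],[1,0,0,0,0,0,0],[1,0,0,0,0,0,0],[1,0,0,0,0,0,0],[1,0,0,0,0,0,0],[1,0,0,0,0,0,0],[1,0,0,0,0,0,0]]]'
python3 -m crank '[[[1,-0.1,0.007,0,0,0,0],[1,-0.25,0.017,0,0,0,0],[1,-0.25,0.017,0,0,0,0],[1,-0.25,0.017,0,0,0,0],[1,-0.25,0.017,0,0,0,0],[1,-0.2,0.014,0,0,0,0],[1,-0.13,0.009,0,0,0,0],[1,0,0,0,0,0,0],[1,0,0,0,0,0,0],[1,0,0,0,0,0,0]]]'
```

```text
clock: 35.5
tcp_pos: [0.674, 0.1663, 0.0539]
tcp_rot: [[0.069, 0.998, 0.001], [0.998, -0.069, 0.0], [0.0, 0.001, -1.0]]
ft_force: [-0.7, -0.4, 6.0]
opening: 0.0168
clock: 36.75
tcp_pos: [0.6018, 0.1714, 0.0539]
tcp_rot: [[0.069, 0.998, 0.0], [0.998, -0.069, 0.0], [0.0, 0.0, -1.0]]
ft_force: [-1.9, -0.7, 8.8]
opening: 0.0171
```

Back at its start position. I'll nudge it 3 mm further to feel for the stop, then release, rise and look.

```bash
python3 -m crank '[[[1,-0.02,0.001,0,0,0,0],[1,-0.02,0.001,0,0,0,0],[1,-0.02,0.001,0,0,0,0],[1,0,0,0,0,0,0],[1,0,0,0,0,0,0],[1,0,0,0,0,0,0],[1,0,0,0,0,0,0],[1,0,0,0,0,0,0],[1,0,0,0,0,0,0],[1,0,0,0,0,0,0]]]'
python3 -m crank '[[[-1,0,0,0,0,0,0],[-1,0,0,0,0,0,0],[-1,0,0,0,0,0,0],[-1,0,0,0.5,0,0,0],[-1,0,0,0.8,0,0,0],[-1,0,0,0.8,0,0,0],[-1,0,0,0.4,0,0,0],[-1,0,0,0,0,0,0],[-1,0,0,0,0,0,0],[-1,0,0,0,0,0,0]]]'
python3 - <<'E'
from h import *
s=state(); print(np.round(s["tcp_pos"],4))
w=viewer.read_camera("wrist"); np.savez("w7.npz",**w,p=s["tcp_pos"],Rt=s["tcp_rot"]); t=viewer.read_camera("top"); np.savez("top7.npz",**t)
o=np.abs(t["img"].astype(int)-np.load("top0.npz")["img"]).max(2)
for n,(x0,y0,x1,y1) in dict(tin=(410,292,462,340),sd=(362,74,384,174),box=(458,180,580,275)).items(): print(n,"changed px",(o[y0:y1,x0:x1]>50).sum())
cv2.imwrite("pics/w7.png",w["img"][...,::-1])
E
```

```text
clock: 38.0
tcp_pos: [0.6011, 0.1714, 0.0539]
tcp_rot: [[0.069, 0.998, 0.004], [0.998, -0.069, 0.001], [0.001, 0.004, -1.0]]
ft_force: [7.2, -0.8, 2.1]
opening: 0.0167
clock: 39.25
tcp_pos: [0.5986, 0.1711, 0.177]
tcp_rot: [[0.069, 0.998, -0.002], [0.998, -0.069, -0.001], [-0.001, -0.002, -1.0]]
ft_force: [0.1, -0.2, 0.3]
opening: 0.0853
[0.5986 0.1711 0.177 ]
tin changed px 0
sd changed px 0
box changed px 0
```

View pics/w7.png

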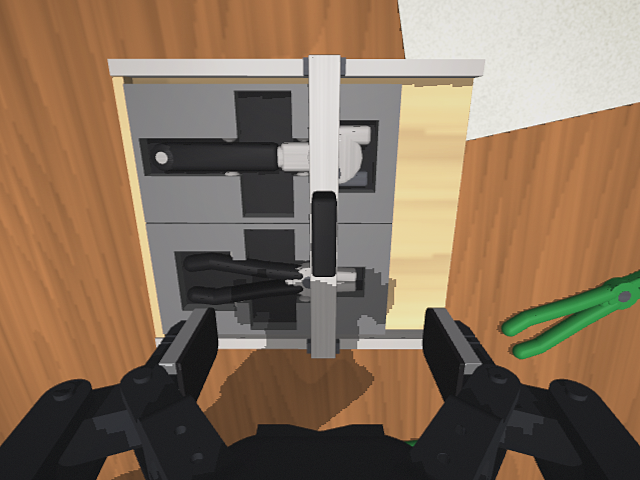

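The keeper hit its stop (7 N after 0.7 mm), both tools sit under the bar inside their outlines, and the bystanders are unchanged. Handing in.

```bash
python3 -c "
from station import robot; print(robot.finish_job())"
```

```text
the job is handed in; nothing more can be done
None
```

The wrench and pliers are home in their own recesses with the keeper closed over them, and I handed the job in at about 39 s. The handover reported no verdict.

I slid the keeper about 72 mm clear. I then laid each tool in its recess, pressed it down in the grip, and pressed again from above with shut fingers. Last, I slid the keeper back to its stop, let go and raised the gripper clear.

**Tools home:** on the second press both tool tops were met at about 27 mm above the bench, their fully-home height. The wrench was pressed with about 40 N and the pliers with about 20 N, so the wrench got more than the 10 to 20 N asked for.

**Keeper:** it crossed both tools with only a few newtons of resistance. It met its end stop with about 7 N, and the handle ended about 1 mm nearer the stop than it started.

**Last pictures:** both tools lie inside their outlines under the bar. The tin, screwdriver and parts box show no changed pixels from the start.

**Disagreements:** the top and wrist cameras differed by about 2 mm on the tray position, and I used a value between them. One hand-picked line gave the tray yaw about 0.017 rad off the other readings; I ignored it. I did not measure the height of the tools' head and nose ends directly; the keeper passing freely over them is the only check.

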